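# Slide an engraving plate onto its narrow sloped rail

### The job

Without picking it up, slide the brass-faced plate off the shelf of the engraving rest over the edge onto the narrow sloped rail, and bring it down to the red stop. Bed it there with a steady push of about 10 N held for half a second, never as much as 18 N, so that its lower end stays fully home against the stop. Leave it lying flat on the rail, centred across it and square to it, and do not disturb the other things on the bench.

Things in the scene. Friction and masses are not known exactly. Their poses are not given: they have to be found in the camera images.
- plate: Loose brass-faced walnut engraving plate: 96 mm (its x) by 115 mm (its y) by 16 mm thick; brass face (84 x 103 mm, the top 2 mm) up. Origin at the centre of its underside, z out of the brass face. About 0.3 kg. Too wide to grip across. It starts flat on the shelf of the rest, its 115 mm side roughly along the rest's y.
- rest: Fixed engraving rest; origin on the table, z up. For y 0 to 0.18 m it is a flat wooden shelf, x -0.095 to 0.095 m, top 100 mm above the table. At y = 0 (the crest) the shelf ends and a bare aluminium rail only 34 mm wide, centred on x = 0, goes on from the shelf's top edge, sloping down towards -y at 20 degrees for 155 mm; beside the rail there is only air.
- stop: Red stop lip across the rail, 34 mm wide, 10 mm thick along the rail, 12 mm high over the rail's top. It is clamped tight and does not yield, but where it is clamped differs: its centre is 125 to 145 mm down the slope from the crest. Origin on the rail's top at its middle, z square to the rail's top, y up the slope; its upper face is 5 mm up the slope from its origin.
- crest (a point): Middle of the crest, where shelf top and rail top meet (100 mm above the table).
- rail_foot (a point): Middle of the rail's top at its bare lower end, 155 mm down the slope from the crest.
- burr_jar: Bystander: small amber glass jar with a black cap, 44 mm across, 50 mm high, standing beside the rail. Origin at the centre of its underside.
- dish: Bystander: white ceramic dish, 70 mm across, 30 mm high, standing beside the rail. Origin at the centre of its underside.
- oil_bottle: Bystander: green glass bottle with white cap, 60 mm across, 150 mm high. Origin at the centre of its underside.
- hammer: Bystander: hammer lying flat, 240 mm long.
- graver: Bystander: hand tool with a pale wooden handle, 170 mm long, lying flat.
- ring_stick: Bystander: upright tapered steel ring stick on a 60 mm round foot, 170 mm high. Origin at the centre of its underside.
- wax_block: Bystander: green wax block 70 x 45 x 25 mm. Origin at the centre of its underside.
Things that resemble listed ones, but are neither listed nor needed, are in the scene too. What is shaped like the plate but grey is not meant.

How it is judged (in metres and radians):
On the way:
1. the plate, on the rail, is pressed against the red stop with more than 6 N for 0.3 s (contact force between plate and stop above 6 N and y of plate in the frame of stop below 0.067 m and angle between plate's own z axis and vertical above 0.28 rad), for 0.3 s.
At the end, for the whole second after the job is handed in: The plate lies at rest on the sloped rail: its centre within 8 mm of the rail's centre line, its sides within 0.08 rad of the rail's direction, its lower end within about 2.5 mm of the red stop, and its face tilted 20 +- 2.5 degrees (flat on the rail) (x of plate in the frame of rest between -0.008 and 0.008 m and y of plate in the frame of stop between 0.058 and 0.065 m and z of plate in the frame of stop between -0.004 and 0.004 m and angle between plate's own z axis and vertical between 0.305 and 0.393 rad and angle between the x axis of plate and the x axis of rest, either way round below 0.08 rad and linear speed of plate below 0.01 m/s and angular speed of plate below 0.1 rad/s); the robot touches nothing.
It fails at once if the plate is lifted more than 20 mm off the shelf (height (world z) of plate above 0.12 m).
It fails at once if the plate tips over or falls off the rest (angle between plate's own z axis and vertical above 0.6 rad or height (world z) of plate below 0.055 m).
It fails at once if the plate is driven against the red stop with more than 18 N (contact force between plate and stop above 18 N).
It fails at once if a bystander is moved more than 30 mm (distance of any of burr_jar, dish, oil_bottle, hammer, graver, ring_stick, wax_block from where it was at the start of the episode above 0.03 m).
It also fails if it takes over 64 s, if anything falls off the work surface, if the arm or the gripper's body presses on something with over 40 N, if the wrist force passes 120 N, or if a joint passes its speed limit or range.

### The arm

A 6-joint arm with a two-finger parallel gripper is mounted at the origin on the work surface. World frame = base frame: x ahead of the robot, y to its left, z up, the work surface at z = 0. Lengths are in mm, angles in degrees, forces in N, time in s.
With the tool pointing down it reaches from about 350 to 850 mm from the base axis. Payload 8.1 kg.
Tool frame: the origin (TCP) lies on the centre line of the jaws, within the pads' length; the fingertips stand 19 mm ahead of it and the grasp point (between the pads) is the TCP (r.tip_reach is the z of the fingertips in the tool frame, in mm); z points along the fingers, y is the line along which they close (so a half turn about z gives the same grasp; the last joint's range is limited). The gripper opens to 85 mm and grips with 20 to 120 N. Pads are 22 mm wide; open, the fingers measure 114 mm over their backs; the gripper's body (76 mm by 85 mm) begins 54 mm behind the grasp point. The pads swing forward as they close: fully open they stand 13 mm farther back than shut.
Start: joints at [-81.096, 7.471, 85.268, -0, 87.261, -4.893], TCP at [143.108, -582.688, 216.592] pointing down, gripper open.
Joint ranges: [-169.43, 169.43], [-51.17, 129.36], [1.28, 143.12], [-76.62, 256.62], [0, 156.53], [-152.29, 152.29]. Speed limits (degrees/s): [136.94, 136.94, 159.86, 180, 180, 180].

### API

Orientations are given as [roll, pitch, yaw] about the fixed x, y, z axes, in that order (R = Rz(yaw) Ry(pitch) Rx(roll)).
In Python, from bench import r gives the robot as it stands. The module is installed in compiled form; this text tells all that it offers.
- The arm moves only by the shell command python3 -m handwheel 'ROWS' [FORCE]. ROWS is JSON, a list of rows, each a list of 7 numbers: the shift along the tool's x, y, z in m, then the turn, a rotation vector about the tool's x, y, z in degrees, then the finger opening in m, from 0 to 0.0854. In form: [[tx, ty, tz, ax, ay, az, claw], ...]. A call has 1 to 8 rows; each row shifts and turns the commanded pose from where the row before left it, along the tool's axes as they then stand; what a row does not reach is not made up. A row lasts 1/12 s, in which the tool goes at most 41.7 mm and 7.16 degrees, less where a joint would pass 70% of its speed; a pose out of reach is approached as far as the arm can. A call with a gripper value outside its range is refused whole. The fingers move at their own pace and stop on an object; FORCE is the grip in N (left out, the last holds). Time passes only in rows, so rows that do not move let the fingers close. It gives the time, the measured TCP pose, the force, the opening and the grip force at its end, in the units of the state.
- r.sense(): the state, without advancing time (a new reading comes with each control period).
- r.snapshot(name): name is "scene" or "top"; returns (picture, depth): 400x640x3 uint8, blue, green, red; 400x640 float32, mm along the optical axis (not along the pixel's ray), 0 where there is no reading.
- r.calibration(name): a dict with "vfov" (degrees; the focal length in pixels is half the picture's height over the tangent of half this angle, whatever the lens; pixels are square), "cx", "cy" (the principal point, pixels), "rvec" (rotation vector, rad) and "tvec" (3), from world to camera coordinates, as OpenCV has them. Camera axes: x right, y down, z forward; pixel columns grow to the right and rows downward; lengths in mm; the calibration is good to about 2 mm. A picture is of the moment at which its call begins. calibration takes no time and is no camera call.
- r.hand_in(): hands the job in; it is judged then, once.
The state is a dict: "time": time; "joint_pos": joint angles; "qd": joint speeds; "joint_efforts": joint torques, N m; "tool_pos": TCP position; "tcp_rot": TCP orientation; "ft_force": force on the tool from outside, world axes, zero at the start; "wrist_torque": the same for the moment, N m; "finger_gap": finger opening in mm; "grip_force": force on a finger pad.
Only numpy, scipy, OpenCV 4.12 (cv2) and the standard library are available. Lean on these libraries where they do the work, as an engineer would, in place of code of your own. Each camera call takes 0.05 s, during which the arm holds its last target. There are 200 camera calls.

## Working session

There is one attempt and no reset: what is moved stays moved. The work goes in short steps, Python scripts to look and compute and a shell command to move; the robot and the scene stay as the last step left them, time stands still between calls to the robot, and variables do not carry over. Pictures are saved under pics/ and viewed, at most 10 in all, crops included, and the job is handed in when it is done.

```bash
mkdir -p pics
cat > h.py <<'E'
import numpy as np, cv2
from bench import r
def cal(n):
    c=r.calibration(n); f=200/np.tan(np.radians(c["vfov"]/2))
    K=np.array([[f,0,c["cx"]],[0,f,c["cy"]],[0,0,1]]); R=cv2.Rodrigues(np.array(c["rvec"],float))[0]
    return K,R,np.array(c["tvec"],float).ravel(),c
def cloud(n,d):
    K,R,t,_=cal(n); v,u=np.mgrid[:400,:640]
    p=np.stack([(u-K[0,2])/K[0,0]*d,(v-K[1,2])/K[1,1]*d,d],-1)
    return (p-t)@R
def onplane(n,uv,z):
    K,R,t,_=cal(n); c=-R.T@t
    w=np.c_[np.asarray(uv,float).reshape(-1,2),np.ones(len(np.asarray(uv).reshape(-1,2)))]@np.linalg.inv(K).T@R
    return c+w*((z-c[2])/w[:,2])[:,None]
E
python3 - <<'E'
from h import *
print(r.sense())
for n in("scene","top"):
    p,d=r.snapshot(n); cv2.imwrite(f"pics/{n}0.png",p); np.save(f"{n}0.npy",d); print(r.calibration(n))
E
```

```text
{'time': 0.0, 'joint_pos': array([-8.10962239e+01,  7.51457775e+00,  8.53303667e+01,  1.13795627e-03,
        8.72607283e+01, -4.89337925e+00]), 'qd': array([-0.00632093,  0.00505925,  0.0455434 , -0.00295635, -0.05536194,
       -0.08613557]), 'joint_efforts': array([-1.18482545e-03, -5.69390059e+01, -5.00561571e+01, -2.40330746e-04,
        1.48548750e-02, -1.49150350e-05]), 'tool_pos': array([ 143.02717505, -582.10842795,  215.53955713]), 'tcp_rot': array([-1.79894809e+02, -1.01464751e-02,  1.37970906e+01]), 'ft_force': array([ 0.05371042, -0.16581437, -0.60020309]), 'wrist_torque': array([-0.02107504,  0.03057219, -0.01453458]), 'grip_force': 0.0, 'finger_gap': 85.32792062686559}
{'vfov': 55.8978222223311, 'cx': 318.60054175233716, 'cy': 200.02079487606798, 'rvec': array([ 1.90497818,  1.35891585, -0.65241853]), 'tvec': array([-123.99870288, -220.03499329, 1390.54998412])}
{'vfov': 47.271777574223414, 'cx': 317.2551807429633, 'cy': 196.82938324138917, 'rvec': array([ 2.16588391, -2.16508661,  0.10975561]), 'tvec': array([ -26.28849231,  461.25045076, 1488.77803953])}
```

View pics/scene0.png

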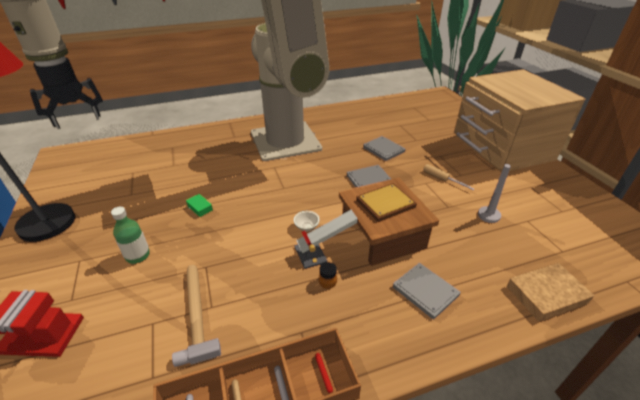

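View pics/top0.png

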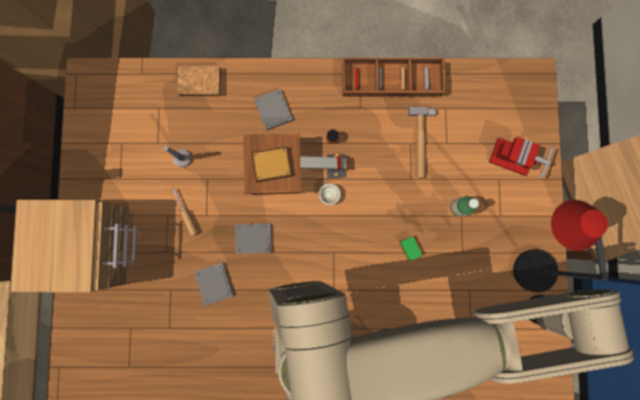

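The scene view shows the brass plate at about (385,202) on the shelf, with the rail running down-left to the red stop at about (306,240). In the top view the plate is at (270,163) and the shelf spans (245–300, 135–193). The rail runs right along row ~163 to the stop at ~(343,163), with the jar at (333,135) and the dish at (330,194).

```bash
cat > meas.py <<'E'
from h import *
def rect(P):
    (c,s,a)=cv2.minAreaRect(P[:,:2].astype(np.float32)); return np.round(c,1),np.round(s,1),round(a,2)
def brass(n,p,z):
    hsv=cv2.cvtColor(p,cv2.COLOR_BGR2HSV)
    m=cv2.inRange(hsv,(17,130,90),(32,255,255))
    k,l,st,ce=cv2.connectedComponentsWithStats(m)
    return m,k,l,st,ce
E
python3 - <<'E'
from meas import *
for n in("top","scene"):
    p=cv2.imread(f"pics/{n}0.png"); d=np.load(f"{n}0.npy"); P=cloud(n,d)
    hsv=cv2.cvtColor(p,cv2.COLOR_BGR2HSV)
    c=(163,270) if n=="top" else (202,385)
    print(n,"plate hsv",hsv[c],"P",P[c].round(1))
    box=(slice(100,230),slice(225,370)) if n=="top" else (slice(160,290),slice(280,450))
    Q=P[box]; H=hsv[box]; z=Q[...,2]
    for lo,hi in((93,107),(110,125)):
        m=(z>lo)&(z<hi); print(lo,hi,m.sum(),np.median(z[m]),rect(Q[m]))
    m=((H[...,0]<6)|(H[...,0]>174))&(H[...,1]>150)&(H[...,2]>80)
    print("red",m.sum(),Q[m].mean(0).round(1), np.argwhere(m).mean(0)+[box[0].start,box[1].start])
    m=(H[...,1]<60)&(z>45)&(z<99); print("rail",m.sum()); 
    if m.sum()>5:
        q=Q[m]; print(q.min(0).round(),q.max(0).round())
    cv2.imwrite(f"pics/c_{n}.png",cv2.resize(p[box],None,fx=4,fy=4,interpolation=cv2.INTER_CUBIC))
E
```

```text
top plate hsv [ 18 166 198] P [557.9 121.5 117.5]
93 107 2235 101.25685915843488 (array([564.1, 100.6]), array([191.6, 213.8]), 2.11)
110 125 1110 117.34851208425133 (array([571.4, 112.4]), array([154.1, 169.4]), 3.99)
red 33 [567.  -96.3  68.6] [162.90909091 338.90909091]
rail 469
[ 550. -117.   46.] [677.  26.  99.]
scene plate hsv [ 20 164 202] P [567.6 110.2 116. ]
93 107 2521 98.43522024989085 (array([562.4, 108.9]), array([194.1, 200.8]), 2.26)
110 125 1154 114.1237591089212 (array([556.3, 118.3]), array([ 99.3, 118.5]), 8.74)
red 49 [568.  -95.9  62.4] [237.12244898 305.67346939]
rail 914
[ 495. -117.   45.] [686.  42.  99.]
```

View pics/c_top.png

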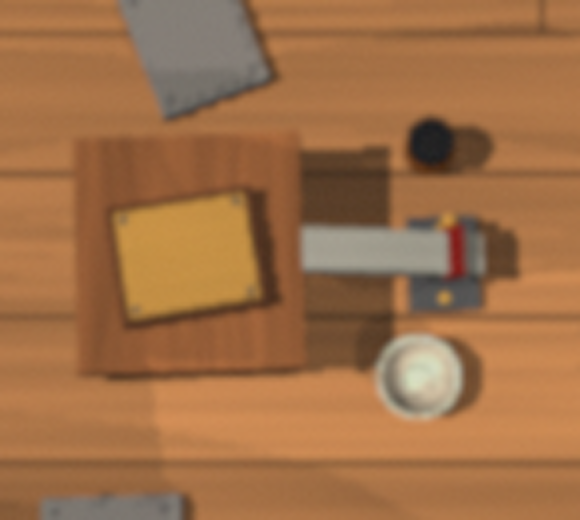

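View pics/c_scene.png

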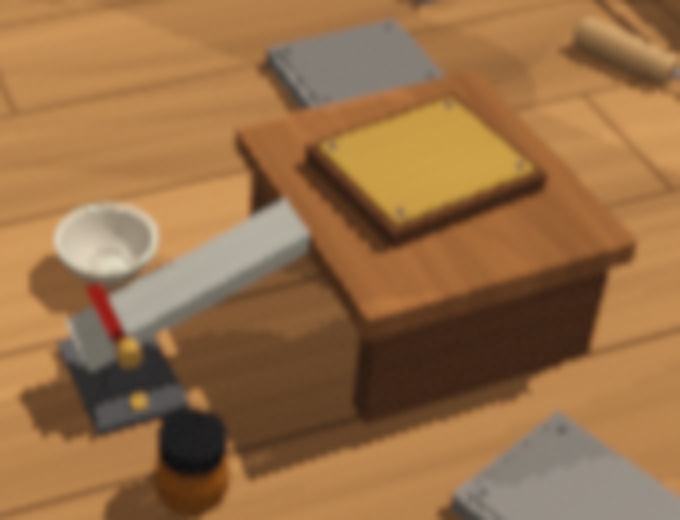

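The crops show the plate turned about 9° on the shelf. They also show the rail strip, the red stop, and the jar and dish on either side of the rail. Next I'll refine the brass outline, the rail centre line and the crest in both views.

Run:
```python
from meas import *
for n in("top","scene"):
    p=cv2.imread(f"pics/{n}0.png"); d=np.load(f"{n}0.npy"); P=cloud(n,d)
    hsv=cv2.cvtColor(p,cv2.COLOR_BGR2HSV); z=P[...,2]
    box=np.zeros((400,640),np.uint8)
    if n=="top": box[130:200,240:355]=255
    else: box[165:270,290:440]=255
    m=((hsv[...,1]>140)&(hsv[...,2]>140)&(hsv[...,0]>15)&(box>0)&(z>108)).astype(np.uint8)
    k,l,st,ce=cv2.connectedComponentsWithStats(m); i=1+st[1:,4].argmax()
    cs=cv2.findContours((l==i).astype(np.uint8),0,1)[0][0].reshape(-1,2)
    uv=np.argwhere(l==i)[:,::-1]
    print(n,"brass",st[i,4],"mean",onplane(n,uv,116).mean(0).round(1),rect(onplane(n,cs,116)))
    # rail: grey, between; bright
    m=(hsv[...,1]<70)&(hsv[...,2]>110)&(z>52)&(z<99)&(box>0)
    q=P[m]; q=q[(q[:,1]>-100)&(q[:,1]<5)&(abs(q[:,0]-567)<25)]
    c=np.polyfit(q[:,1],q[:,0],1); print("rail n",len(q),"x=a*y+b",c.round(4)," angle",np.degrees(np.arctan(-c[0])).round(2),"z fit",np.polyfit(q[:,1],q[:,2],1).round(3), "x spread",np.percentile(q[:,0]-np.polyval(c,q[:,1]),[3,97]).round(1),"y",q[:,1].min().round(1),q[:,1].max().round(1))
    # shelf top outline
    m=(z>92)&(z<125)&(box>0); m=np.zeros_like(m) if False else m
    if n=="top":
        b2=np.zeros_like(box); b2[128:200,238:305]=1
        # vertical bands
    e=P[(z>94)&(z<106)]; e=e[(abs(e[:,0]-565)<110)&(abs(e[:,1]-90)<120)]
    a=np.radians(2.2); u=np.array([-np.sin(a),np.cos(a)]); w=np.array([np.cos(a),np.sin(a)])
    s=e[:,:2]@u; t=e[:,:2]@w
    off=np.abs(t-np.median(t))>25
    print("shelf s range",np.percentile(s[off],[0.5,99.5]).round(1),"t",np.percentile(t,[.5,99.5]).round(1))
```

```text
top brass 887 mean [556.8 118.5 116. ] (array([557. , 118.5]), array([ 85.3, 105.5]), 9.62)
rail n 308 x=a*y+b [-5.060000e-02  5.660699e+02]  angle 2.9 z fit [ 0.352 90.777] x spread [-16.   16.6] y -87.4 3.3
shelf s range [  6.3 185.4] t [472.3 661.8]
scene brass 953 mean [557.9 117.3 116. ] (array([556.2, 118.6]), array([ 88.3, 106.8]), 9.38)
rail n 538 x=a*y+b [-1.62000e-02  5.71177e+02]  angle 0.93 z fit [ 0.357 86.426] x spread [-19.3  14.4] y -99.5 5.0
shelf s range [ -3.9 185.7] t [472.1 662.2]
```

Run:
```python
from meas import *
from scipy.stats import theilslopes
n="top"; p=cv2.imread("pics/top0.png"); d=np.load("top0.npy"); P=cloud(n,d); z=P[...,2]
def edges(cols,f,zf):
    a=[]
    for c in cols:
        rr=np.where(f(c))[0]
        if len(rr)>3:
            q=onplane(n,[[c,rr.min()-.5],[c,rr.max()+.5]],100); 
            q=[onplane(n,[[c,rr.min()-.5]],zf(P[rr[0],c,1]))[0],onplane(n,[[c,rr.max()+.5]],zf(P[rr[0],c,1]))[0]]; a.append((q[0][1],q[0][0],q[1][0]))
    return np.array(a)
def sh(c):
    m=(z[:,c]>90)&(z[:,c]<125); m[:125]=0; m[205:]=0; return m
A=edges(range(250,296),sh,lambda y:100)
for j in(1,2): print("shelf edge",np.round(theilslopes(A[:,j],A[:,0])[:2],4), "x at 100",np.interp(100,A[::-1,0],A[::-1,j]).round(1))
hsv=cv2.cvtColor(p,cv2.COLOR_BGR2HSV)
def ra(c):
    zz=90.8+.352*P[163,c,1]
    m=(np.abs(z[:,c]-zz)<7)&(hsv[:,c,1]<110); m[:145]=0; m[180:]=0; return m
B=edges(range(303,336),ra,lambda y:90.5+.355*y)
M=(B[:,1]+B[:,2])/2
s=theilslopes(M,B[:,0]); print("rail mid",np.round(s[:2],4),"at y -80, 20:",s[1]-80*s[0],s[1]+20*s[0],"width",np.median(B[:,1]-B[:,2]))
# crest: shelf end by rows outside rail
C=[]
for rr in list(range(140,152))+list(range(176,190)):
    cc=[c for c in range(240,320) if 90<z[rr,c]<125]
    q=onplane(n,[[min(cc)-.5,rr],[max(cc)+.5,rr]],100); C.append((q[0][0],q[0][1],q[1][1]))
C=np.array(C)
for j in(1,2): s=theilslopes(C[:,j],C[:,0]); print("end",np.round(s[0],4),"y at x=567",round(s[1]+567*s[0],1))
```

```text
shelf edge [-2.650000e-02  6.628307e+02] x at 100 659.8
shelf edge [-3.020000e-02  4.704644e+02] x at 100 466.9
rail mid [-6.470000e-02  5.660416e+02] at y -80, 20: 571.2172077598135 564.7477372998637 width 35.77424552112166
end 0.0175 y at x=567 207.6
end 0.0374 y at x=567 28.4
```

```bash
python3 -m handwheel '[[0,0,0,0,0,-7.14,0],[0,0,0,0,0,-7.14,0],[0,0,0,0,0,-7.14,0],[0,0,0,0,0,-7.14,0],[0,0,0,0,0,-7.14,0],[0,0,0,0,0,-7.14,0],[0,0,0,0,0,-7.14,0],[0,0,0,0,0,-7.14,0]]' 60
python3 -m handwheel '[[0,0,0,0,0,-7.14,0],[0,0,0,0,0,-7.14,0],[0,0,0,0,0,-7.14,0],[0,0,0,0,0,-7.14,0],[0,0,0,0,0,0,0]]'
```

```text
time: 0.77
tool_pos: [143.1, -582.3, 216.0]
tcp_rot: [-180.0, -0.1, 71.3]
ft_force: [0.4, 0.3, -0.2]
finger_gap: 0.0
grip_force: 0.0
time: 1.18
tool_pos: [143.0, -582.4, 216.0]
tcp_rot: [-180.0, -0.1, 99.8]
ft_force: [-0.5, 0.2, 0.1]
finger_gap: 0.0
grip_force: 0.0
```

```bash
for i in 1; do 
python3 -m handwheel '[[0.0263,0.0219,0,0,0,0,0],[0.0263,0.0219,0,0,0,0,0],[0.0263,0.0219,0,0,0,0,0],[0.0263,0.0219,0,0,0,0,0],[0.0263,0.0219,0,0,0,0,0],[0.0263,0.0219,0,0,0,0,0],[0.0263,0.0219,0,0,0,0,0],[0.0263,0.0219,0,0,0,0,0]]'
python3 -m handwheel '[[0.0263,0.0219,0,0,0,0,0],[0.0263,0.0219,0,0,0,0,0],[0.0263,0.0219,0,0,0,0,0],[0.0263,0.0219,0,0,0,0,0],[0.0263,0.0219,0,0,0,0,0],[0.0263,0.0219,0,0,0,0,0],[0.0263,0.0219,0,0,0,0,0],[0.0263,0.0219,0,0,0,0,0]]'
python3 -m handwheel '[[0.0263,0.0219,0,0,0,0,0],[0.0263,0.0219,0,0,0,0,0],[0.0263,0.0219,0,0,0,0,0],[0.0263,0.0219,0,0,0,0,0],[0.0263,0.0219,0,0,0,0,0],[0.0263,0.0219,0,0,0,0,0],[0.0263,0.0219,0,0,0,0,0],[0.0263,0.0219,0,0,0,0,0]]'
done
```

```text
time: 1.85
tool_pos: [281.7, -344.7, 216.3]
tcp_rot: [-180.0, -0.0, 99.2]
ft_force: [0.9, 0.5, -0.6]
finger_gap: -0.0
grip_force: 0.0
time: 2.52
tool_pos: [419.9, -108.3, 216.6]
tcp_rot: [180.0, 0.0, 99.2]
ft_force: [0.9, -0.1, -0.5]
finger_gap: -0.3
grip_force: 0.0
time: 3.18
tool_pos: [558.0, 128.2, 216.2]
tcp_rot: [-180.0, 0.0, 99.2]
ft_force: [0.5, 0.1, -0.2]
finger_gap: -0.2
grip_force: 0.0
```

```bash
python3 -m handwheel '[[0,-0.0025,0.03,0,0,0,0],[0,0,0.03,0,0,0,0],[0,0,0.014,0,0,0,0],[0,0,0,0,0,0,0]]'
python3 -m handwheel '[[0,0,0.001,0,0,0,0],[0,0,0.001,0,0,0,0],[0,0,0.001,0,0,0,0],[0,0,0,0,0,0,0]]'
python3 -m handwheel '[[0,0,0.001,0,0,0,0],[0,0,0.001,0,0,0,0],[0,0,0,0,0,0,0]]'
```

```text
time: 3.52
tool_pos: [551.8, 125.9, 137.3]
tcp_rot: [-179.5, -0.0, 99.3]
ft_force: [-0.9, -0.4, -0.8]
finger_gap: -0.0
grip_force: 0.0
time: 3.85
tool_pos: [556.2, 126.0, 141.2]
tcp_rot: [179.8, 0.0, 99.4]
ft_force: [0.7, -0.0, -0.4]
finger_gap: -0.1
grip_force: 0.0
time: 4.1
tool_pos: [555.3, 126.0, 137.8]
tcp_rot: [180.0, 0.0, 99.5]
ft_force: [0.2, -0.4, -0.1]
finger_gap: 0.1
grip_force: 0.0
```

```bash
python3 -m handwheel '[[0,0,0.001,0,0,0,0],[0,0,0.0005,0,0,0,0],[0,0,0.0005,0,0,0,0],[0,0,0,0,0,0,0]]'
python3 -m handwheel '[[0,0,0.0005,0,0,0,0],[0,0,0.0005,0,0,0,0],[0,0,0,0,0,0,0]]'
python3 -m handwheel '[[0,0,0.0005,0,0,0,0],[0,0,0,0,0,0,0]]'
```

```text
time: 4.43
tool_pos: [555.0, 126.0, 135.4]
tcp_rot: [-180.0, -0.0, 99.5]
ft_force: [-0.2, -0.0, -0.3]
finger_gap: -0.3
grip_force: 0.0
time: 4.68
tool_pos: [555.1, 126.0, 134.5]
tcp_rot: [-180.0, 0.0, 99.5]
ft_force: [0.4, -0.4, 0.9]
finger_gap: -0.1
grip_force: 0.0
time: 4.85
tool_pos: [555.1, 126.0, 134.0]
tcp_rot: [-180.0, 0.0, 99.5]
ft_force: [0.6, -0.4, -1.0]
finger_gap: -0.2
grip_force: 0.0
```

```bash
python3 -m handwheel '[[0,0,0.0005,0,0,0,0],[0,0,0,0,0,0,0]]'
python3 -m handwheel '[[0,0,0.0005,0,0,0,0],[0,0,0,0,0,0,0]]'
python3 -m handwheel '[[0,0,0.0005,0,0,0,0],[0,0,0,0,0,0,0]]'
```

```text
time: 5.02
tool_pos: [555.1, 126.0, 133.5]
tcp_rot: [-180.0, -0.0, 99.5]
ft_force: [0.3, -0.2, -1.4]
finger_gap: -0.3
grip_force: 0.0
time: 5.18
tool_pos: [555.1, 126.0, 133.0]
tcp_rot: [-180.0, -0.0, 99.5]
ft_force: [-0.5, -0.7, -0.9]
finger_gap: 0.1
grip_force: 0.0
time: 5.35
tool_pos: [555.1, 126.0, 132.5]
tcp_rot: [-180.0, 0.0, 99.5]
ft_force: [0.5, -0.4, -0.2]
finger_gap: -0.2
grip_force: 0.0
```

```bash
python3 -c "from bench import r;print(r.tip_reach)"
python3 -m handwheel '[[0,0,0.0005,0,0,0,0],[0,0,0.0005,0,0,0,0],[0,0,0,0,0,0,0]]'
python3 -m handwheel '[[0,0,0.0005,0,0,0,0],[0,0,0,0,0,0,0]]'
python3 -m handwheel '[[0,0,0.0005,0,0,0,0],[0,0,0,0,0,0,0]]'
python3 -m handwheel '[[0,0,0.0005,0,0,0,0],[0,0,0,0,0,0,0]]'
```

```text
19.0
time: 5.6
tool_pos: [555.0, 126.0, 131.4]
tcp_rot: [-180.0, -0.0, 99.5]
ft_force: [0.2, -0.0, -0.3]
finger_gap: 0.4
grip_force: 0.0
time: 5.77
tool_pos: [555.1, 126.0, 131.0]
tcp_rot: [-180.0, 0.0, 99.5]
ft_force: [0.5, -0.1, -0.2]
finger_gap: 0.1
grip_force: 0.0
time: 5.93
tool_pos: [555.1, 126.0, 130.5]
tcp_rot: [-180.0, -0.0, 99.5]
ft_force: [-0.3, -0.0, -0.4]
finger_gap: 0.0
grip_force: 0.0
time: 6.1
tool_pos: [555.1, 126.0, 130.0]
tcp_rot: [-180.0, -0.0, 99.5]
ft_force: [-0.5, 1.1, 0.2]
finger_gap: -0.0
grip_force: 0.0
```

Run:
```python
from h import *
p,d=r.snapshot("scene"); cv2.imwrite("pics/s1.png",cv2.resize(p[140:290,280:460],None,fx=4,fy=4,interpolation=cv2.INTER_CUBIC))
```

```text
(no output)
```

View pics/s1.png

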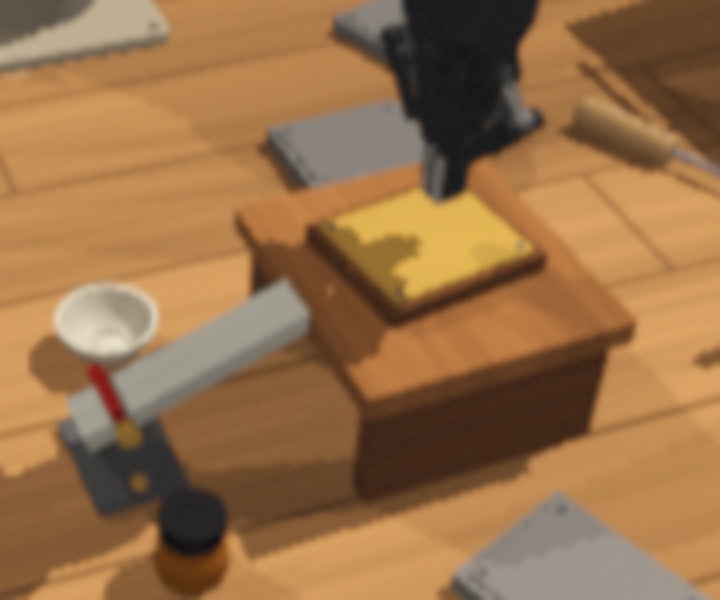

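The finger is dark and closed, with its tip at about crop (450,195), or scene pixel (392,189). That is over the far half of the brass and apparently not touching it yet. I'll check the tip's position numerically.

Run:
```python
from h import *
K,R,t,c=cal("scene")
for X in([555,126,111],[555,126,116],[557,118.4,116],[555,126,130]):
    print(X,cv2.projectPoints(np.array([X],float),R,t,K,None)[0].ravel().round(1))
p,d=r.snapshot("scene"); P=cloud("scene",d)
for v in range(180,192): print(v,[(tuple(P[v,u].round().astype(int)),int(p[v,u].max())) for u in(388,391,394)])
```

```text
[555, 126, 111] [388.2 199.2]
[555, 126, 116] [388.4 197.7]
[557, 118.4, 116] [386.1 198.8]
[555, 126, 130] [389.1 193.2]
180 [((np.int64(560), np.int64(115), np.int64(176)), 80), ((np.int64(564), np.int64(120), np.int64(178)), 59), ((np.int64(582), np.int64(117), np.int64(191)), 29)]
181 [((np.int64(559), np.int64(116), np.int64(172)), 83), ((np.int64(564), np.int64(121), np.int64(175)), 63), ((np.int64(570), np.int64(125), np.int64(178)), 29)]
182 [((np.int64(560), np.int64(116), np.int64(170)), 84), ((np.int64(566), np.int64(120), np.int64(173)), 57), ((np.int64(565), np.int64(129), np.int64(171)), 29)]
183 [((np.int64(560), np.int64(116), np.int64(167)), 88), ((np.int64(568), np.int64(119), np.int64(172)), 53), ((np.int64(570), np.int64(126), np.int64(172)), 29)]
184 [((np.int64(562), np.int64(115), np.int64(166)), 92), ((np.int64(567), np.int64(120), np.int64(168)), 52), ((np.int64(570), np.int64(126), np.int64(169)), 32)]
185 [((np.int64(561), np.int64(116), np.int64(162)), 93), ((np.int64(567), np.int64(121), np.int64(165)), 45), ((np.int64(567), np.int64(129), np.int64(163)),
[... 299 characters left out ...]
p.int64(129), np.int64(158)), 47)]
188 [((np.int64(564), np.int64(115), np.int64(155)), 103), ((np.int64(566), np.int64(122), np.int64(155)), 40), ((np.int64(569), np.int64(128), np.int64(156)), 102)]
189 [((np.int64(563), np.int64(117), np.int64(151)), 129), ((np.int64(569), np.int64(121), np.int64(155)), 89), ((np.int64(568), np.int64(130), np.int64(152)), 168)]
190 [((np.int64(563), np.int64(117), np.int64(148)), 171), ((np.int64(571), np.int64(120), np.int64(153)), 160), ((np.int64(529), np.int64(155), np.int64(114)), 209)]
191 [((np.int64(565), np.int64(116), np.int64(147)), 206), ((np.int64(533), np.int64(144), np.int64(117)), 205), ((np.int64(534), np.int64(153), np.int64(115)), 223)]
```

Run:
```python
from h import *
s=r.sense(); print(s['tool_pos'],s['joint_pos'].round(2),s['time'],s['finger_gap'])
K,R,t,c=cal("scene"); a=np.radians(13.8); y=np.array([np.sin(a),-np.cos(a),0])
T=np.array([143,-582.3,216])
for dz in(-20,0,20):
  for sy in(-45,0,45): print(dz,sy,cv2.projectPoints((T+y*sy+[0,0,-dz])[None],R,t,K,None)[0].ravel().round(1))
p,d=r.snapshot("top"); P=cloud("top",d)
p0=cv2.imread("pics/scene0.png"); cv2.imwrite("pics/g0.png",np.hstack([cv2.resize(p0[70:140,20:120],None,fx=4,fy=4),cv2.resize(p[110:180,230:330],None,fx=4,fy=4)]))
```

```text
[555.11239083 126.01915229 130.04485691] [ 7.63  6.   96.04 -0.   77.97 -1.85] 6.2 -0.04928626735818187
-20 -45 [ 97.8 120.6]
-20 0 [ 79.3 124.9]
-20 45 [ 60.  129.5]
0 -45 [100.6 127.3]
0 0 [ 82.3 131.7]
0 45 [ 63.3 136.3]
20 -45 [103.3 133.8]
20 0 [ 85.3 138.3]
20 45 [ 66.6 143. ]
```

View pics/g0.png

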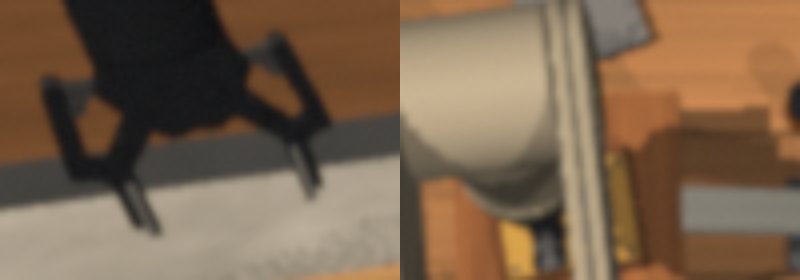

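The left half shows the starting tips at about scene (58,128) and (98,118). The right half shows the finger over the brass at about top (266,170). By both views the real tips are about 30 mm higher than tool_pos and the text's reach suggest. I'll go down in small steps, trusting the camera and the force reading.

```bash
python3 -m handwheel '[[0,0,0.002,0,0,0,0],[0,0,0.003,0,0,0,0],[0,0,0.003,0,0,0,0],[0,0,0.003,0,0,0,0],[0,0,0.002,0,0,0,0],[0,0,0.001,0,0,0,0],[0,0,0,0,0,0,0]]'
python3 - <<'E'
from h import *
p,d=r.snapshot("scene"); P=cloud("scene",d); cv2.imwrite("pics/s2.png",cv2.resize(p[150:220,340:440],None,fx=6,fy=6,interpolation=cv2.INTER_CUBIC))
for v in range(186,206): print(v,[tuple(P[v,u].round().astype(int).tolist())+(int(p[v,u].max()),) for u in(384,388,391,394)])
E
```

```text
time: 6.83
tool_pos: [554.8, 126.0, 115.6]
tcp_rot: [-180.0, -0.0, 99.5]
ft_force: [-0.3, 0.6, -0.2]
finger_gap: -0.6
grip_force: 0.0
186 [(486, 150, 98, 154), (562, 116, 160, 94), (567, 121, 163, 38), (584, 118, 175, 31)]
187 [(510, 136, 115, 156), (563, 115, 158, 96), (569, 120, 160, 35), (569, 128, 159, 33)]
188 [(515, 134, 115, 172), (564, 115, 156, 98), (570, 120, 158, 31), (568, 129, 155, 35)]
189 [(517, 133, 114, 188), (561, 117, 150, 96), (571, 120, 156, 32), (570, 129, 153, 38)]
190 [(521, 131, 114, 197), (563, 117, 148, 96), (569, 121, 152, 30), (567, 131, 148, 44)]
191 [(524, 130, 113, 199), (565, 116, 147, 96), (570, 121, 149, 28), (568, 130, 146, 56)]
192 [(530, 126, 115, 201), (564, 117, 143, 97), (571, 121, 147, 32), (570, 130, 144, 93)]
193 [(533, 125, 115, 211), (566, 116, 141, 100), (569, 122, 142, 64), (567, 132, 138, 153)]
194 [(537, 123, 115, 222), (564, 118, 137, 122), (571, 122, 141, 135), (543, 148, 113, 199)]
195 [(540, 121, 115, 224), (564, 118, 133, 167), (564, 126, 131, 194), (548, 145, 114, 221)]
196 [(544, 120, 114, 216), (565, 118, 131, 203), (548, 137,
[... 170 characters left out ...]
213), (556, 133, 114, 226), (560, 139, 116, 221)]
199 [(553, 115, 113, 150), (558, 124, 114, 202), (560, 131, 114, 222), (563, 138, 115, 215)]
200 [(558, 112, 114, 150), (562, 121, 115, 198), (562, 130, 113, 218), (568, 135, 116, 211)]
201 [(561, 111, 114, 150), (565, 120, 114, 198), (567, 127, 114, 221), (570, 134, 115, 211)]
202 [(566, 108, 115, 154), (567, 119, 114, 204), (572, 125, 115, 226), (574, 132, 115, 212)]
203 [(568, 108, 114, 174), (572, 116, 114, 219), (573, 124, 114, 228), (576, 131, 113, 215)]
204 [(571, 106, 114, 205), (576, 114, 115, 226), (578, 121, 115, 228), (581, 128, 115, 222)]
205 [(575, 104, 114, 223), (578, 113, 113, 228), (582, 119, 115, 228), (584, 126, 115, 226)]
```

View pics/s2.png

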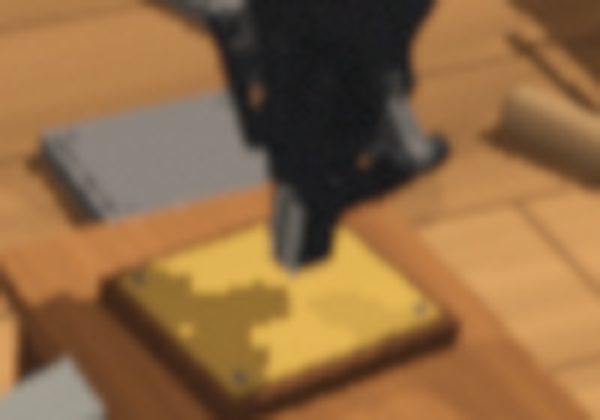

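The tip's lower end, at about crop (295,265) or scene (389,194), is now about 16 mm above the brass. So the tips sit about 16 mm behind the reported TCP. A trial tilt in the air will show whether that offset lies along the tool or along world z.

```bash
python3 - <<'E'
from h import *
p,d=r.snapshot("scene"); np.save("a.npy",d); cv2.imwrite("pics/a.png",p)
E
python3 -m handwheel '[[0,0,0,0,4,0,0],[0,0,0,0,6,0,0],[0,0,0,0,6,0,0],[0,0,0,0,4,0,0],[0,0,0,0,0,0,0],[0,0,0,0,0,0,0]]'
python3 - <<'E'
from h import *
p,d=r.snapshot("scene"); np.save("b.npy",d); cv2.imwrite("pics/b.png",p)
K,R,t,_=cal("scene")
for n in "ab":
    p=cv2.imread(f"pics/{n}.png"); P=cloud("scene",np.load(n+".npy"))
    m=(p.max(2)<110)&(P[...,2]>124)&(P[...,2]<160)&(abs(P[...,0]-565)<25)&(abs(P[...,1]-125)<35)
    q=P[m]; print(n,m.sum(),"zmin",np.percentile(q[:,2],2).round(1))
    for lo in(124,132,140,148):
        k=q[(q[:,2]>=lo)&(q[:,2]<lo+8)]
        if len(k)>3: print(lo,len(k),k.mean(0).round(1),k.min(0).round(1),k.max(0).round(1))
E
```

```text
time: 7.43
tool_pos: [555.3, 124.7, 115.7]
tcp_rot: [-179.9, -19.9, 99.3]
ft_force: [-0.1, 0.1, 0.8]
finger_gap: 0.3
grip_force: 0.0
a 64 zmin 139.9
140 23 [564.8 120.5 144.2] [554.8 114.2 140.3] [571.1 131.8 147.6]
148 24 [565.4 121.3 152.2] [554.2 114.3 148.4] [571.6 132.5 155.9]
b 39 zmin 136.7
140 18 [568.6 111.  143.4] [561.7 101.6 140.1] [574.  121.5 147.7]
148 14 [568.9 105.5 151.2] [562.5  99.  148.5] [573.9 117.4 155.6]
```

The offset lies along the tool: the tip moved about −10 mm in y, where −10.1 mm was expected. With the plate 16 mm thick, the crest will lie at the TCP, so a pure turn tilts the plate about the crest. I'll level the tool and touch down.

```bash
python3 -m handwheel '[[0,0,0,0,-4,0,0],[0,0,0,0,-6,0,0],[0,0,0,0,-6,0,0],[0,0,0,0,-4,0,0],[0,0,0,0,0,0,0]]'
python3 -m handwheel '[[0,0,0.002,0,0,0,0],[0,0,0.003,0,0,0,0],[0,0,0.003,0,0,0,0],[0,0,0.002,0,0,0,0],[0,0,0.001,0,0,0,0],[0,0,0.001,0,0,0,0],[0,0,0,0,0,0,0]]'
python3 -m handwheel '[[0,0,0.001,0,0,0,0],[0,0,0.0005,0,0,0,0],[0,0,0,0,0,0,0]]'
python3 -m handwheel '[[0,0,0.0005,0,0,0,0],[0,0,0,0,0,0,0]]'
python3 -m handwheel '[[0,0,0.0005,0,0,0,0],[0,0,0,0,0,0,0]]'
```

```text
time: 7.9
tool_pos: [555.3, 129.6, 117.6]
tcp_rot: [179.8, 0.3, 99.8]
ft_force: [-0.0, 0.7, 0.2]
finger_gap: 0.0
grip_force: 0.0
time: 8.48
tool_pos: [555.1, 125.4, 103.7]
tcp_rot: [-180.0, -0.0, 99.4]
ft_force: [1.0, 0.2, 0.9]
finger_gap: 0.1
grip_force: 0.0
time: 8.73
tool_pos: [555.1, 126.0, 102.5]
tcp_rot: [-180.0, -0.0, 99.5]
ft_force: [-0.2, 0.4, -0.1]
finger_gap: -0.2
grip_force: 0.0
time: 8.9
tool_pos: [555.2, 126.0, 102.1]
tcp_rot: [180.0, -0.0, 99.5]
ft_force: [0.4, -0.2, -0.0]
finger_gap: -0.3
grip_force: 0.0
time: 9.07
tool_pos: [555.1, 126.1, 101.5]
tcp_rot: [-180.0, 0.0, 99.5]
ft_force: [0.2, 0.2, 1.0]
finger_gap: -0.3
grip_force: 0.0
```

```bash
for k in 1; do
python3 -m handwheel '[[0,0,0.0005,0,0,0,0],[0,0,0,0,0,0,0]]' | grep -E "tool|ft"
python3 -m handwheel '[[0,0,0.0005,0,0,0,0],[0,0,0,0,0,0,0]]'| grep -E "tool|ft"
python3 -m handwheel '[[0,0,0.0005,0,0,0,0],[0,0,0,0,0,0,0]]'| grep -E "tool|ft"
python3 -m handwheel '[[0,0,0.0005,0,0,0,0],[0,0,0,0,0,0,0]]'| grep -E "tool|ft"
done
```

```text
tool_pos: [555.2, 126.1, 101.4]
ft_force: [-1.2, 0.9, 2.8]
tool_pos: [555.2, 126.1, 101.4]
ft_force: [-3.5, -0.3, 6.0]
tool_pos: [555.3, 126.1, 101.4]
ft_force: [-4.9, -0.8, 10.3]
tool_pos: [555.3, 126.1, 101.3]
ft_force: [-7.9, -1.8, 14.3]
```

```bash
python3 -m handwheel '[[-0.001,0.0005,0,0,0,0.5,0],[-0.002,0.001,0,0,0,1,0],[-0.002,0.001,0,0,0,1.2,0],[-0.002,0.001,0,0,0,1.3,0],[-0.002,0.001,0,0,0,1.2,0],[-0.002,0.001,0,0,0,1,0],[-0.002,0.001,0,0,0,0.8,0],[-0.001,0.0009,0,0,0,0.5,0]]'
python3 -m handwheel '[[0,0,0,0,0,0,0]]'
cat > look.py <<'E'
from meas import *
o=np.array([566,28.]); a=np.radians(2.0); w=np.array([np.cos(a),np.sin(a)]); u=np.array([-np.sin(a),np.cos(a)])
for n in("scene","top"):
    p,d=r.snapshot(n); P=cloud(n,d); z=P[...,2]; hsv=cv2.cvtColor(p,cv2.COLOR_BGR2HSV)
    m=((hsv[...,1]>140)&(hsv[...,2]>95)&(hsv[...,0]>15)&(hsv[...,0]<30)&(z>108)&(z<122)&(abs(P[...,0]-562)<110)&(abs(P[...,1]-60)<130)).astype(np.uint8)
    q=P[m>0]
    if len(q)<50: print(n,len(q)); continue
    c,s,_=rect(onplane(n,np.argwhere(m)[:,::-1],116)); A=rect(onplane(n,np.argwhere(m)[:,::-1],116))
    print(n,m.sum(),A,"rest t,s",((c-o)@w).round(1),((c-o)@u).round(1))
x=r.sense(); k=x['tool_pos'][:2]-o; print("tcp t,s",(k@w).round(1),(k@u).round(1),x['ft_force'].round(1),x['time'])
E
python3 look.py
```

```text
time: 10.4
tool_pos: [564.4, 114.6, 101.3]
tcp_rot: [179.9, -0.2, 92.0]
ft_force: [-6.8, 6.4, 13.1]
finger_gap: -0.2
grip_force: 6.1
time: 10.48
tool_pos: [564.5, 114.4, 101.3]
tcp_rot: [179.9, -0.1, 92.0]
ft_force: [-5.2, 6.0, 11.9]
finger_gap: 0.2
grip_force: 5.6
scene 731 (array([557.1, 117.7]), array([ 89.6, 108.9]), 9.34) rest t,s -5.8 90.0
top 216 (array([540.3, 134.2]), array([62.6, 71.1]), 6.2) rest t,s -22.0 107.0
tcp t,s 1.5 86.4 [-5.2  5.  11.3] 10.5833
```

The plate stayed put and the finger slipped on the brass, so wood friction is too high to drag it from above. I'll push from behind instead: open the fingers to 50 mm, lift, and go behind the rear edge.

```bash
python3 -m handwheel '[[0,0,-0.004,0,0,0,0],[0,0,-0.01,0,0,0,0.02],[0,0,-0.014,0,0,0,0.05],[0.005,0,-0.01,0,0,0,0.05],[0.012,-0.001,0,0,0,0,0.05],[0.016,-0.0015,0,0,0,0,0.05],[0.016,-0.0015,0,0,0,0,0.05],[0.016,-0.0015,0,0,0,0,0.05]]'
python3 -m handwheel '[[0.012,-0.0015,0,0,0,0,0.05],[0.0065,-0.0005,0,0,0,0,0.05],[0.001,0,0.003,0,0,0,0.05],[0,0,0.008,0,0,0,0.05],[0,0,0.01,0,0,0,0.05],[0,0,0.008,0,0,0,0.05],[0,0,0.003,0,0,0,0.05],[0,0,0,0,0,0,0.05]]'
python3 look.py
python3 - <<'E'
from h import *
p,d=r.snapshot("scene"); cv2.imwrite("pics/s3.png",cv2.resize(p[150:220,340:440],None,fx=6,fy=6,interpolation=cv2.INTER_CUBIC))
E
```

```text
time: 11.25
tool_pos: [555.9, 179.1, 137.4]
tcp_rot: [-180.0, -0.0, 92.0]
ft_force: [0.3, -0.2, 1.4]
finger_gap: 49.8
grip_force: 0.0
time: 11.92
tool_pos: [552.4, 196.1, 103.5]
tcp_rot: [-179.8, 0.0, 91.9]
ft_force: [-0.4, -0.5, -0.1]
finger_gap: 50.2
grip_force: 0.0
scene 948 (array([557.2, 118.7]), array([ 88.6, 107.4]), 8.8) rest t,s -5.6 91.0
top 758 (array([557.2, 112.8]), array([88., 94.]), 9.75) rest t,s -5.8 85.1
tcp t,s -6.6 169.0 [-0.1  0.   1. ] 12.0167
```

View pics/s3.png

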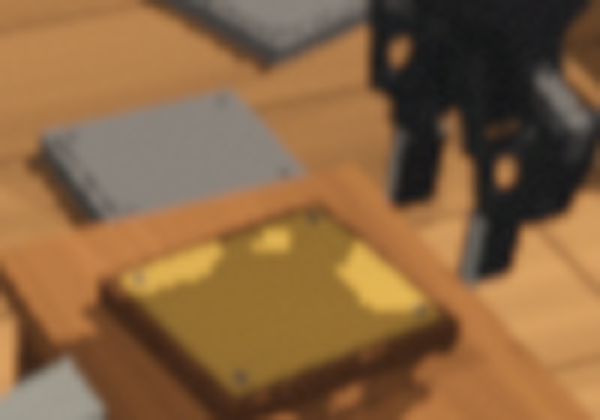

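The two open fingers stand behind the plate's rear edge, with tips at crop (405,205) and (480,280). They are still above the shelf. I'll feel for the shelf top next.

```bash
python3 -m handwheel '[[0,0,0.003,0,0,0,0.05],[0,0,0.005,0,0,0,0.05],[0,0,0.004,0,0,0,0.05],[0,0,0.002,0,0,0,0.05],[0,0,0.001,0,0,0,0.05],[0,0,0,0,0,0,0.05]]'| grep -E "tool|ft"
python3 -m handwheel '[[0,0,0.001,0,0,0,0.05],[0,0,0.001,0,0,0,0.05],[0,0,0,0,0,0,0.05]]'| grep -E "tool|ft"
python3 -m handwheel '[[0,0,0.001,0,0,0,0.05],[0,0,0,0,0,0,0.05]]'| grep -E "tool|ft"
python3 -m handwheel '[[0,0,0.001,0,0,0,0.05],[0,0,0,0,0,0,0.05]]'| grep -E "tool|ft"
```

```text
tool_pos: [553.2, 197.0, 90.1]
ft_force: [-0.1, 0.5, 0.3]
tool_pos: [553.6, 197.1, 88.5]
ft_force: [-0.2, -0.3, -0.3]
tool_pos: [553.5, 197.1, 87.5]
ft_force: [-0.3, -0.1, -0.2]
tool_pos: [553.5, 197.1, 86.5]
ft_force: [0.5, -0.2, 0.6]
```

```bash
python3 -m handwheel '[[0,0,0.001,0,0,0,0.05],[0,0,0.0005,0,0,0,0.05],[0,0,0,0,0,0,0.05]]'| grep -E "tool|ft"
python3 -m handwheel '[[0,0,0.001,0,0,0,0.05],[0,0,0,0,0,0,0.05]]'| grep -E "tool|ft"
python3 -m handwheel '[[0,0,0.001,0,0,0,0.05],[0,0,0,0,0,0,0.05]]'| grep -E "tool|ft"
python3 -m handwheel '[[0,0,0.001,0,0,0,0.05],[0,0,0,0,0,0,0.05]]'| grep -E "tool|ft"
```

```text
tool_pos: [553.5, 197.0, 84.9]
ft_force: [-0.1, -0.5, 0.3]
tool_pos: [553.5, 197.1, 83.9]
ft_force: [-0.1, 0.3, 0.2]
tool_pos: [553.5, 197.0, 82.9]
ft_force: [-0.6, -0.3, -0.3]
tool_pos: [553.7, 197.1, 82.4]
ft_force: [-0.8, -0.1, 2.9]
```

```bash
python3 -m handwheel '[[0,0,-0.002,0,0,0,0.05],[0,0,-0.0035,0,0,0,0.05],[-0.002,0,0,0,0,0,0.05],[-0.003,0,0,0,0,0,0.05],[-0.004,0,0,0,0,0,0.05],[-0.005,0,0,0,0,0,0.05],[-0.005,0,0,0,0,0,0.05],[-0.005,0,0,0,0,0,0.05]]'
python3 -m handwheel '[[-0.005,0,0,0,0,0,0.05],[-0.005,0,0,0,0,0,0.05],[-0.005,0,0,0,0,0,0.05],[-0.005,0,0,0,0,0,0.05],[-0.004,0,0,0,0,0,0.05],[-0.003,0,0,0,0,0,0.05],[-0.001,0,0,0,0,0,0.05],[0,0,0,0,0,0,0.05]]'
python3 look.py
```

```text
time: 14.57
tool_pos: [554.8, 172.8, 87.9]
tcp_rot: [180.0, -0.0, 92.0]
ft_force: [1.0, 3.5, 1.7]
finger_gap: 50.0
grip_force: 1.7
time: 15.23
tool_pos: [555.4, 144.7, 87.7]
tcp_rot: [-180.0, 0.0, 92.0]
ft_force: [-0.4, 3.9, 2.2]
finger_gap: 50.3
grip_force: 1.5
scene 970 (array([550.9,  75.4]), array([ 88.5, 108.1]), 0.94) rest t,s -13.4 47.9
top 612 (array([550.4,  60.6]), array([86.2, 78.2]), 0.56) rest t,s -14.5 33.1
tcp t,s -6.7 117.0 [0.6 3.2 1.5] 15.3333
```

```bash
python3 -m handwheel '[[-0.002,0.0003,0,0,0,0,0.05],[-0.004,0.0015,0,0,0,0,0.05],[-0.005,0.0022,0,0,0,0,0.05],[-0.005,0.0022,0,0,0,0,0.05],[-0.005,0.0022,0,0,0,0,0.05],[-0.005,0.0022,0,0,0,0,0.05],[-0.004,0.0018,0,0,0,0,0.05],[-0.003,0.001,0,0,0,0,0.05]]'
python3 -m handwheel '[[-0.001,0.0002,0,0,0,0,0.05],[0,0,0,0,0,0,0.05]]'
python3 look.py
```

```text
time: 16.0
tool_pos: [569.6, 112.3, 87.3]
tcp_rot: [-179.9, -0.0, 92.0]
ft_force: [-1.9, 3.8, 2.7]
finger_gap: 49.8
grip_force: 2.2
time: 16.17
tool_pos: [570.0, 111.1, 87.3]
tcp_rot: [-180.0, 0.0, 92.0]
ft_force: [-0.6, 0.8, 0.6]
finger_gap: 50.3
grip_force: 0.6
scene 1024 (array([565.5,  42.2]), array([ 89.2, 107.2]), 2.02) rest t,s -0.0 14.2
top 565 (array([564.9,  24.4]), array([86.8, 71.8]), 3.42) rest t,s -1.2 -3.6
tcp t,s 6.9 82.9 [ 0.3  0.7 -0.5] 16.2667
```

The plate is now centred at t≈0, s≈14 mm and square to the rest. I'll push it another 9 mm, then back off and come over the front to tip it under control.

```bash
python3 -m handwheel '[[-0.001,0,0,0,0,0,0.05],[-0.002,0,0,0,0,0,0.05],[-0.002,0,0,0,0,0,0.05],[-0.002,0,0,0,0,0,0.05],[-0.0015,0,0,0,0,0,0.05],[-0.0005,0,0,0,0,0,0.05],[0,0,0,0,0,0,0.05]]'
python3 -m handwheel '[[0.002,0,0,0,0,0,0.05],[0.004,0,0,0,0,0,0.05],[0.003,0,-0.005,0,0,0,0.05],[0,0,-0.012,0,0,0,0.05],[0,0,-0.016,0,0,0,0.04],[0,0,-0.012,0,0,0,0.0],[0,0,-0.004,0,0,0,0],[0,0,0,0,0,0,0]]'
python3 look.py
```

```text
time: 16.85
tool_pos: [570.4, 102.3, 87.6]
tcp_rot: [-180.0, 0.0, 92.0]
ft_force: [0.1, 0.6, 0.2]
finger_gap: 50.1
grip_force: 0.7
time: 17.52
tool_pos: [571.7, 111.7, 139.2]
tcp_rot: [179.8, -0.0, 92.0]
ft_force: [0.1, 0.2, 0.0]
finger_gap: 4.6
grip_force: 0.0
scene 1049 (array([566.1,  33.5]), array([ 89.8, 107.2]), 2.2) rest t,s 0.3 5.5
top 651 (array([565.2,  22.2]), array([87.2, 83.9]), 2.63) rest t,s -1.0 -5.8
tcp t,s 7.1 83.4 [ 0.   0.6 -0.6] 17.6167
```

```bash
python3 -m handwheel '[[-0.006,0,0,0,0,0,0],[-0.014,-0.001,0,0,0,0,0],[-0.021,-0.0015,0,0,0,0,0],[-0.022,-0.002,0,0,0,0,0],[-0.022,-0.0015,0,0,0,0,0],[-0.02,-0.001,0,0,0,0,0],[-0.013,0,0,0,0,0,0],[-0.005,0,0,0,0,0,0]]'
python3 -m handwheel '[[0,0,0,0,3,0,0],[0,0,0,0,6,0,0],[0,0,0,0,6,0,0],[0,0,0,0,4,0,0],[0,0,0,0,1,0,0],[0,0,0,0,0,0,0],[0,0,0,0,0,0,0]]'
python3 look.py
```

```text
time: 18.28
tool_pos: [566.9, -14.3, 136.0]
tcp_rot: [-179.9, 0.0, 91.8]
ft_force: [0.2, 1.1, -0.4]
finger_gap: -0.0
grip_force: 0.0
time: 18.87
tool_pos: [567.2, -11.6, 136.1]
tcp_rot: [-179.9, -19.9, 91.9]
ft_force: [0.6, -0.4, 0.3]
finger_gap: -0.1
grip_force: 0.0
scene 1015 (array([566. ,  33.5]), array([ 89.6, 107.5]), 2.2) rest t,s 0.2 5.5
top 819 (array([564.7,  34.1]), array([ 89. , 106.9]), 0.06) rest t,s -1.1 6.1
tcp t,s 0.1 -38.7 [-0.2  0.   0. ] 18.9667
```

```bash
python3 -m handwheel '[[0,0,0.003,0,0,0,0],[0,0,0.006,0,0,0,0],[0,0,0.007,0,0,0,0],[0,0,0.006,0,0,0,0],[0,0,0.003,0,0,0,0],[0,0,0.002,0,0,0,0],[0,0,0.001,0,0,0,0],[0,0,0,0,0,0,0]]'| grep -E "tool|ft"
python3 -m handwheel '[[0,0,0.001,0,0,0,0],[0,0,0.001,0,0,0,0],[0,0,0,0,0,0,0]]'| grep -E "tool|ft"
python3 -m handwheel '[[0,0,0.001,0,0,0,0],[0,0,0.001,0,0,0,0],[0,0,0,0,0,0,0]]'| grep -E "tool|ft"
python3 -m handwheel '[[0,0,0.001,0,0,0,0],[0,0,0.001,0,0,0,0],[0,0,0,0,0,0,0]]'| grep -E "tool|ft"
python3 -m handwheel '[[0,0,0.001,0,0,0,0],[0,0,0.001,0,0,0,0],[0,0,0,0,0,0,0]]'| grep -E "tool|ft"
```

```text
tool_pos: [566.9, -2.0, 110.0]
ft_force: [0.2, -0.8, 0.7]
tool_pos: [567.1, -1.4, 108.4]
ft_force: [0.2, 0.1, 0.7]
tool_pos: [566.9, -0.6, 106.3]
ft_force: [0.1, -0.3, -0.6]
tool_pos: [566.9, 0.1, 104.5]
ft_force: [0.3, 0.2, 0.5]
tool_pos: [566.9, 0.8, 102.6]
ft_force: [0.6, 0.8, -0.6]
```

```bash
python3 -m handwheel '[[0,0,0.001,0,0,0,0],[0,0,0.001,0,0,0,0],[0,0,0,0,0,0,0]]'| grep -E "tool|ft"
python3 -m handwheel '[[0,0,0.001,0,0,0,0],[0,0,0.001,0,0,0,0],[0,0,0,0,0,0,0]]'| grep -E "tool|ft"
python3 -m handwheel '[[0,0,0.001,0,0,0,0],[0,0,0.001,0,0,0,0],[0,0,0,0,0,0,0]]'| grep -E "tool|ft"
python3 -m handwheel '[[0,0,0.001,0,0,0,0],[0,0,0.001,0,0,0,0],[0,0,0,0,0,0,0]]'| grep -E "tool|ft"
python3 -m handwheel '[[0,0,0.001,0,0,0,0],[0,0,0,0,0,0,0]]'| grep -E "tool|ft"
```

```text
tool_pos: [566.8, 1.5, 100.6]
ft_force: [0.7, -0.5, -0.1]
tool_pos: [566.8, 2.2, 98.7]
ft_force: [0.5, 0.5, 0.6]
tool_pos: [566.7, 2.9, 96.9]
ft_force: [-0.1, 0.1, -0.5]
tool_pos: [566.7, 3.6, 95.0]
ft_force: [0.8, 0.6, 0.5]
tool_pos: [566.8, 3.9, 94.1]
ft_force: [0.4, -1.2, -0.1]
```

Tipping should take less than 1 N. I'll check in the image that the plate is following.

```bash
cat > tilt.py <<'E'
from meas import *
o=np.array([566,28,100.]); a=np.radians(2.0); W=np.array([[np.cos(a),np.sin(a),0],[-np.sin(a),np.cos(a),0],[0,0,1]])
for n in("scene","top"):
    p,d=r.snapshot(n); P=cloud(n,d); hsv=cv2.cvtColor(p,cv2.COLOR_BGR2HSV)
    m=((hsv[...,1]>140)&(hsv[...,2]>95)&(hsv[...,0]>15)&(hsv[...,0]<32)&(P[...,2]>60)&(P[...,2]<140)&(abs(P[...,0]-566)<60)&(abs(P[...,1]-0)<110)).astype(np.uint8)
    k,l,st,_=cv2.connectedComponentsWithStats(m); m=np.isin(l,1+np.where(st[1:,4]>60)[0])
    q=(P[m]-o)@W.T
    for _ in range(4):
        A=np.c_[q[:,:2],np.ones(len(q))]; c=np.linalg.lstsq(A,q[:,2],rcond=None)[0]; e=np.abs(A@c-q[:,2]); 
        if (e<6).sum()>50: q=q[e<6]
    th=np.arctan(c[1]); y=q[:,1]/np.cos(th) if 0 else q[:,1]*np.cos(th)+q[:,2]*np.sin(th)
    rc,rs,ra=rect(np.c_[q[:,0],y]); nz=np.median(-q[:,1]*np.sin(th)+q[:,2]*np.cos(th))
    print(n,len(q),"tilt",np.degrees(th).round(1),"roll",np.degrees(np.arctan(c[0])).round(1),"t, slope pos",rc,rs,"yaw rel",ra,"h",nz.round(1))
x=r.sense(); print("tcp rest",((x['tool_pos']-o)@W.T).round(1),x['ft_force'].round(1),round(x['time'],2))
cv2.imwrite("pics/last_top.png",p)
E
python3 tilt.py
python3 - <<'E'
from h import *
p,d=r.snapshot("scene"); cv2.imwrite("pics/s4.png",cv2.resize(p[150:280,290:440],None,fx=4,fy=4,interpolation=cv2.INTER_CUBIC))
E
```

```text
scene 973 tilt 17.1 roll 0.2 t, slope pos [-3.7  6. ] [106.6  93.3] yaw rel 90.0 h 14.2
top 680 tilt 16.7 roll 0.1 t, slope pos [-0.3 12.3] [87.7 91.2] yaw rel 1.16 h 17.5
tcp rest [ -0.1 -24.1  -5.8] [0.1 0.1 0.4] 21.9
```

View pics/s4.png

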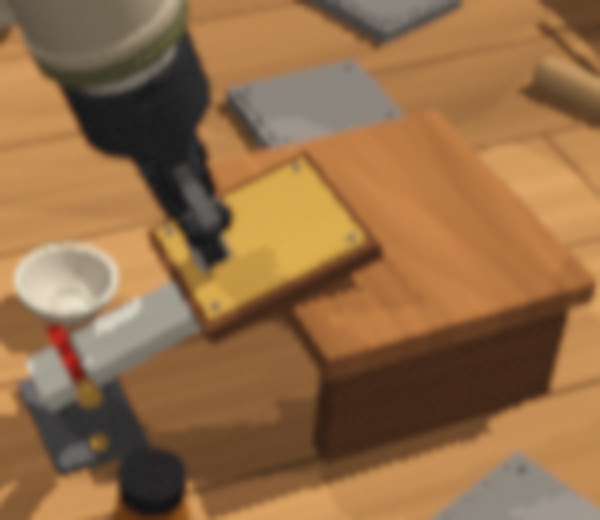

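The plate has tipped under the finger by about 17°. Its front is over the rail and the finger is on the front part of the brass, at crop (210,255). I'll press until it beds on the rail with a few newtons.

```bash
python3 -m handwheel '[[0,0,0.001,0,0,0,0],[0,0,0,0,0,0,0]]'| grep -E "tool|ft"
python3 -m handwheel '[[0,0,0.0005,0,0,0,0],[0,0,0,0,0,0,0]]'| grep -E "tool|ft"
python3 -m handwheel '[[0,0,0.0005,0,0,0,0],[0,0,0,0,0,0,0]]'| grep -E "tool|ft"
python3 -m handwheel '[[0,0,0.0005,0,0,0,0],[0,0,0,0,0,0,0]]'| grep -E "tool|ft"
```

```text
tool_pos: [566.8, 4.2, 93.2]
ft_force: [-0.2, -0.3, 0.4]
tool_pos: [566.8, 4.3, 92.8]
ft_force: [0.8, -0.1, 0.6]
tool_pos: [566.9, 4.3, 92.6]
ft_force: [-0.5, -1.2, 2.1]
tool_pos: [566.9, 4.4, 92.6]
ft_force: [-2.8, -2.1, 5.7]
```

```bash
python3 -m handwheel '[[-0.001,0,0,0,0,0,0],[-0.002,0,0,0,0,0,0],[-0.002,0,0,0,0,0,0],[-0.002,0,0,0,0,0,0],[-0.001,0,0,0,0,0,0],[0,0,0,0,0,0,0]]'
python3 tilt.py
```

```text
time: 23.12
tool_pos: [567.7, -2.6, 90.1]
tcp_rot: [179.9, -20.0, 92.0]
ft_force: [0.1, 1.6, 4.2]
finger_gap: 0.5
grip_force: 2.1
scene 990 tilt 19.9 roll 0.4 t, slope pos [-3.5  5.8] [ 93.9 106.7] yaw rel 0.27 h 14.2
top 730 tilt 19.5 roll 0.0 t, slope pos [-0.1 10. ] [87.2 98.4] yaw rel 0.94 h 17.8
tcp rest [  0.7 -30.6  -9.9] [ 0.1 -0.   5.7] 23.22
```

```bash
python3 -m handwheel '[[0,0,0.0007,0,0,0,0],[0,0,0.0007,0,0,0,0],[-0.001,0,0,0,0,0,0],[-0.002,0,0,0,0,0,0],[-0.002,0,0,0,0,0,0],[-0.002,0,0,0,0,0,0],[-0.001,0,0,0,0,0,0],[0,0,0,0,0,0,0]]'
python3 tilt.py
```

```text
time: 23.88
tool_pos: [569.0, -9.0, 87.7]
tcp_rot: [179.8, -20.1, 92.1]
ft_force: [-0.6, 3.9, 14.1]
finger_gap: 0.0
grip_force: 5.7
scene 997 tilt 19.9 roll 0.3 t, slope pos [-3.2 -0.7] [ 94.3 106.8] yaw rel 0.46 h 14.2
top 737 tilt 20.0 roll 0.7 t, slope pos [0.1 2.5] [87.  99.9] yaw rel 0.67 h 17.5
tcp rest [  1.7 -37.  -12.3] [-1.4  3.5 14. ] 23.98
```

The harder press of about 12 N drags the plate: it moved 6.5 mm and lies flat at 20°. I'll carry on down the rail the same way.

```bash
python3 -m handwheel '[[-0.001,0,0,0,0,0,0],[-0.002,0,0,0,0,0,0],[-0.003,0,0,0,0,0,0],[-0.003,0,0,0,0,0,0],[-0.003,0,0,0,0,0,0],[-0.003,0,0,0,0,0,0],[-0.002,0,0,0,0,0,0],[-0.001,0,0,0,0,0,0]]'
python3 tilt.py
```

```text
time: 24.65
tool_pos: [569.6, -26.1, 81.3]
tcp_rot: [179.8, -20.1, 92.1]
ft_force: [0.5, 5.5, 13.4]
finger_gap: 0.2
grip_force: 5.1
scene 1108 tilt 19.9 roll 0.2 t, slope pos [-3.2 -0.7] [ 93.6 106.4] yaw rel 0.1 h 14.1
top 840 tilt 19.9 roll 0.2 t, slope pos [ 0.4 -1.9] [ 87.3 110.2] yaw rel 1.35 h 17.6
tcp rest [  1.7 -54.3 -18.7] [ 0.3  2.5 12.9] 24.75
```

Friction on the rail is high and the finger slipped this time. That means the plate won't run away, so pushing it from behind is safe. I'll lift off, check it stays tilted, and go behind it with the tool still tilted.

```bash
python3 -m handwheel '[[0,0,-0.002,0,0,0,0],[0,0,-0.006,0,0,0,0],[0,0,-0.012,0,0,0,0.02],[0,0,-0.012,0,0,0,0.05],[0,0,-0.005,0,0,0,0.05],[0,0,-0.001,0,0,0,0.05]]' | grep -E "tool|ft|time"
python3 tilt.py
python3 -m handwheel '[[0.006,0,0,0,0,0,0.05],[0.016,-0.0005,0,0,0,0,0.05],[0.022,-0.0005,0,0,0,0,0.05],[0.024,-0.0005,0,0,0,0,0.05],[0.024,-0.0005,0,0,0,0,0.05],[0.022,0,0,0,0,0,0.05],[0.014,0,0,0,0,0,0.05],[0.005,0,0,0,0,0,0.05]]'
python3 tilt.py
```

```text
time: 25.25
tool_pos: [569.7, -40.9, 117.0]
ft_force: [-0.6, 0.8, 0.8]
scene 1137 tilt 19.8 roll 0.1 t, slope pos [-2.4 -0.7] [ 93.6 106.9] yaw rel 0.31 h 14.2
top 839 tilt 19.7 roll 0.1 t, slope pos [ 0.1 -1.6] [ 87.  106.9] yaw rel 0.25 h 17.6
tcp rest [  0.4 -68.3  15.3] [0.6 0.1 0.4] 25.35
time: 26.02
tool_pos: [561.8, 87.9, 161.3]
tcp_rot: [179.9, -20.0, 92.1]
ft_force: [0.6, -0.5, -0.4]
finger_gap: 49.9
grip_force: 0.0
scene 1187 tilt 19.8 roll 0.3 t, slope pos [-3.4 -1. ] [ 94.2 107.2] yaw rel 0.38 h 14.2
top 244 tilt 20.4 roll 0.5 t, slope pos [ -8.5 -27.2] [55.2 69.6] yaw rel 89.38 h 17.9
tcp rest [-2.1 58.3 60.5] [ 0.5 -0.2 -0.9] 26.12
```

```bash
python3 -m handwheel '[[0,0,0.005,0,0,0,0.05],[0,0,0.011,0,0,0,0.05],[0,0,0.013,0,0,0,0.05],[0,0,0.012,0,0,0,0.05],[0,0,0.006,0,0,0,0.05],[0,0,0.0025,0,0,0,0.05],[0,0,0,0,0,0,0.05]]' | grep -E "tool|ft|time"
python3 -m handwheel '[[-0.001,0,0,0,0,0,0.05],[-0.003,0,0,0,0,0,0.05],[-0.004,0,0,0,0,0,0.05],[-0.004,0,0,0,0,0,0.05],[-0.004,0,0,0,0,0,0.05],[-0.003,0,0,0,0,0,0.05],[-0.001,0,0,0,0,0,0.05],[0,0,0,0,0,0,0.05]]' | grep -E "tool|ft|time"
python3 tilt.py
```

```text
time: 26.7
tool_pos: [560.5, 102.2, 112.2]
ft_force: [-0.4, 0.3, 0.1]
time: 27.37
tool_pos: [562.2, 82.7, 106.8]
ft_force: [-0.1, 0.4, -0.8]
scene 1180 tilt 19.9 roll 0.4 t, slope pos [ -3.1 -14.4] [ 92.4 106.2] yaw rel 0.24 h 14.2
top 215 tilt 19.5 roll 2.9 t, slope pos [-14.8 -38.7] [57.2 55.4] yaw rel 3.97 h 16.8
tcp rest [-2.1 55.1  6.6] [-0.2 -0.2 -0.4] 27.47
```

```bash
python3 -m handwheel '[[-0.001,0,0,0,0,0,0.05],[-0.003,0,0,0,0,0,0.05],[-0.004,0,0,0,0,0,0.05],[-0.004,0,0,0,0,0,0.05],[-0.004,0,0,0,0,0,0.05],[-0.003,0,0,0,0,0,0.05],[-0.001,0,0,0,0,0,0.05],[0,0,0,0,0,0,0.05]]' | grep -E "tool|ft|time"
python3 -m handwheel '[[-0.001,0,0,0,0,0,0.05],[-0.002,0,0,0,0,0,0.05],[-0.003,0,0,0,0,0,0.05],[-0.003,0,0,0,0,0,0.05],[-0.003,0,0,0,0,0,0.05],[-0.003,0,0,0,0,0,0.05],[-0.002,0,0,0,0,0,0.05],[-0.001,0,0,0,0,0,0.05]]' | grep -E "tool|ft|time"
python3 tilt.py
```

```text
time: 28.13
tool_pos: [562.7, 63.9, 99.8]
ft_force: [0.1, -0.4, 0.2]
time: 28.8
tool_pos: [563.4, 47.1, 93.8]
ft_force: [-0.3, 1.2, 1.4]
scene 1178 tilt 19.9 roll 0.5 t, slope pos [ -2.4 -52.2] [106.2  92.9] yaw rel 89.8 h 14.0
top 171 tilt 17.8 roll 0.9 t, slope pos [-18.1 -78.5] [53.2 55.2] yaw rel 6.06 h 14.4
tcp rest [-2.  19.2 -6.3] [0.3 0.3 0.3] 28.9
```

```bash
cat > ok.py <<'E'
import sys; from bench import r
s=r.sense(); f=s['ft_force']; k=f[1]*.94+f[2]*.342
print("slope force %.1f"%k, s['tool_pos'].round(1), round(s['time'],2)); sys.exit(k>float(sys.argv[1]))
E
python3 -m handwheel '[[-0.001,0,0,0,0,0,0.05],[-0.001,0,0,0,0,0,0.05],[-0.001,0,0,0,0,0,0.05],[-0.001,0,0,0,0,0,0.05]]' >/dev/null; python3 ok.py 4 &&
python3 -m handwheel '[[-0.001,0,0,0,0,0,0.05],[-0.001,0,0,0,0,0,0.05],[-0.0005,0,0,0,0,0,0.05]]' >/dev/null; python3 ok.py 4 &&
python3 -m handwheel '[[-0.0005,0,0,0,0,0,0.05],[-0.0005,0,0,0,0,0,0.05],[-0.0005,0,0,0,0,0,0.05]]' >/dev/null && python3 ok.py 4 &&
python3 -m handwheel '[[-0.0005,0,0,0,0,0,0.05],[-0.0005,0,0,0,0,0,0.05],[-0.0005,0,0,0,0,0,0.05]]' >/dev/null && python3 ok.py 4 &&
python3 -m handwheel '[[-0.0005,0,0,0,0,0,0.05],[-0.0005,0,0,0,0,0,0.05],[-0.0005,0,0,0,0,0,0.05]]' >/dev/null && python3 ok.py 4 &&
python3 -m handwheel '[[-0.0005,0,0,0,0,0,0.05],[-0.0005,0,0,0,0,0,0.05],[-0.0005,0,0,0,0,0,0.05]]' >/dev/null && python3 ok.py 4 &&
python3 -m handwheel '[[-0.0005,0,0,0,0,0,0.05],[-0.0005,0,0,0,0,0,0.05],[-0.0005,0,0,0,0,0,0.05]]' >/dev/null && python3 ok.py 4
python3 tilt.py
```

```text
slope force 1.3 [563.5  43.8  92.5] 29.23
slope force 1.3 [563.5  43.8  92.5] 29.23
scene 1176 tilt 19.8 roll 0.3 t, slope pos [ -3.5 -55.8] [ 94.5 106. ] yaw rel 0.3 h 14.0
top 170 tilt 20.3 roll 1.2 t, slope pos [-17.4 -83. ] [53.8 50.9] yaw rel 4.28 h 18.2
tcp rest [-2.  15.7 -7.6] [0.5 0.5 0.6] 29.33False
False
```

```bash
sed -i 's/sys.exit(k/sys.exit(int(k/; s/\[1\]))$/[1])))/' ok.py
python3 -m handwheel '[[-0.001,0,0,0,0,0,0.05],[-0.001,0,0,0,0,0,0.05],[-0.0005,0,0,0,0,0,0.05]]' >/dev/null; python3 ok.py 4 &&
python3 -m handwheel '[[-0.0005,0,0,0,0,0,0.05],[-0.0005,0,0,0,0,0,0.05],[-0.0005,0,0,0,0,0,0.05]]' >/dev/null && python3 ok.py 4 &&
python3 -m handwheel '[[-0.0005,0,0,0,0,0,0.05],[-0.0005,0,0,0,0,0,0.05],[-0.0005,0,0,0,0,0,0.05]]' >/dev/null && python3 ok.py 4 &&
python3 -m handwheel '[[-0.0005,0,0,0,0,0,0.05],[-0.0005,0,0,0,0,0,0.05],[-0.0005,0,0,0,0,0,0.05]]' >/dev/null && python3 ok.py 4 &&
python3 -m handwheel '[[-0.0005,0,0,0,0,0,0.05],[-0.0005,0,0,0,0,0,0.05],[-0.0005,0,0,0,0,0,0.05]]' >/dev/null && python3 ok.py 4 &&
python3 -m handwheel '[[-0.0005,0,0,0,0,0,0.05],[-0.0005,0,0,0,0,0,0.05],[-0.0005,0,0,0,0,0,0.05]]' >/dev/null && python3 ok.py 4
python3 tilt.py | grep -v top
```

```text
slope force 1.0 [563.6  41.3  91.6] 29.58
slope force 0.8 [563.6  40.   91.1] 29.83
slope force 1.7 [563.6  38.6  90.6] 30.08
slope force 2.2 [563.7  37.1  90.1] 30.33
slope force 1.5 [563.7  35.7  89.6] 30.58
slope force 0.7 [563.8  34.3  89.1] 30.83
scene 1183 tilt 19.9 roll 0.4 t, slope pos [ -2.6 -66. ] [ 93.8 106.3] yaw rel 0.34 h 14.1
tcp rest [ -2.    6.3 -11. ] [-0.6  1.2  0.4] 30.93
```

```bash
python3 -m handwheel '[[-0.0005,0,0,0,0,0,0.05],[-0.0005,0,0,0,0,0,0.05],[-0.0005,0,0,0,0,0,0.05]]' >/dev/null && python3 ok.py 3.5 &&
python3 -m handwheel '[[-0.0005,0,0,0,0,0,0.05],[-0.0005,0,0,0,0,0,0.05],[-0.0005,0,0,0,0,0,0.05]]' >/dev/null && python3 ok.py 3.5 &&
python3 -m handwheel '[[-0.0005,0,0,0,0,0,0.05],[-0.0005,0,0,0,0,0,0.05],[-0.0005,0,0,0,0,0,0.05]]' >/dev/null && python3 ok.py 3.5 &&
python3 -m handwheel '[[-0.0005,0,0,0,0,0,0.05],[-0.0005,0,0,0,0,0,0.05],[-0.0005,0,0,0,0,0,0.05]]' >/dev/null && python3 ok.py 3.5 &&
python3 -m handwheel '[[-0.0005,0,0,0,0,0,0.05],[-0.0005,0,0,0,0,0,0.05],[-0.0005,0,0,0,0,0,0.05]]' >/dev/null && python3 ok.py 3.5 &&
python3 -m handwheel '[[-0.0005,0,0,0,0,0,0.05],[-0.0005,0,0,0,0,0,0.05],[-0.0005,0,0,0,0,0,0.05]]' >/dev/null && python3 ok.py 3.5
python3 tilt.py | grep -v top
```

```text
slope force 9.4 [563.8  34.1  89. ] 31.18
scene 1174 tilt 19.8 roll 0.3 t, slope pos [ -2.3 -66.1] [ 92.3 106.2] yaw rel 0.49 h 13.9
tcp rest [ -2.    6.2 -11. ] [-1.3  6.9  4. ] 31.28
```

It reached the stop at −66 mm with a push of about 8–9 N. I'll raise that slightly and hold.

```bash
python3 ok.py 99
python3 -m handwheel '[[-0.0002,0,0,0,0,0,0.05],[0,0,0,0,0,0,0.05]]' >/dev/null && python3 ok.py 99
python3 -m handwheel '[[0,0,0,0,0,0,0.05],[0,0,0,0,0,0,0.05]]' >/dev/null && python3 ok.py 99
```

```text
slope force 7.9 [563.8  34.1  89. ] 31.28
slope force 8.6 [563.8  34.1  89. ] 31.45
slope force 7.4 [563.8  34.1  89. ] 31.62
```

```bash
python3 -m handwheel '[[-0.0002,0,0,0,0,0,0.05],[-0.0002,0,0,0,0,0,0.05],[0,0,0,0,0,0,0.05]]' >/dev/null && python3 ok.py 99
python3 -m handwheel '[[0,0,0,0,0,0,0.05],[0,0,0,0,0,0,0.05]]' >/dev/null && python3 ok.py 11 && python3 -m handwheel '[[-0.0002,0,0,0,0,0,0.05],[0,0,0,0,0,0,0.05]]' >/dev/null; python3 ok.py 99
python3 -m handwheel '[[0,0,0,0,0,0,0.05],[0,0,0,0,0,0,0.05],[0,0,0,0,0,0,0.05],[0,0,0,0,0,0,0.05],[0,0,0,0,0,0,0.05]]' >/dev/null && python3 ok.py 99
python3 -m handwheel '[[0,0,0,0,0,0,0.05],[0,0,0,0,0,0,0.05],[0,0,0,0,0,0,0.05]]' >/dev/null && python3 ok.py 99
```

```text
slope force 9.9 [563.8  34.1  89. ] 31.87
slope force 10.7 [563.8  34.1  89. ] 32.03
slope force 10.7 [563.8  34.1  89. ] 32.2
slope force 11.1 [563.8  34.1  89. ] 32.62
slope force 11.5 [563.8  34.1  89. ] 32.87
```

I held about 11 N for about 1 s. Now I'll back off gently, lift clear and verify.

```bash
python3 -m handwheel '[[0.0005,0,0,0,0,0,0.05],[0.001,0,0,0,0,0,0.05],[0.002,0,0,0,0,0,0.05],[0.004,0,0,0,0,0,0.05],[0.006,0,0,0,0,0,0.05],[0.006,0,-0.004,0,0,0,0.05],[0.004,0,-0.012,0,0,0,0.05],[0,0,-0.02,0,0,0,0.05]]' >/dev/null
python3 -m handwheel '[[0.01,0,-0.025,0,0,0,0.05],[0.015,0,-0.025,0,0,0,0.05],[0.02,0,-0.02,0,0,0,0.05],[0.02,0,-0.01,0,0,0,0.05],[0.02,0,0,0,0,0,0.05],[0.015,0,0,0,0,0,0.05],[0.005,0,0,0,0,0,0.05],[0,0,0,0,0,0,0.05]]' | grep -E "tool|ft|time"
python3 tilt.py
python3 - <<'E'
from h import *
p,d=r.snapshot("scene"); cv2.imwrite("pics/s5.png",cv2.resize(p[150:290,270:440],None,fx=4,fy=4,interpolation=cv2.INTER_CUBIC))
E
```

```text
time: 34.2
tool_pos: [561.3, 114.1, 242.9]
ft_force: [0.5, 0.4, 0.4]
scene 1185 tilt 19.9 roll 0.4 t, slope pos [ -2.5 -66.5] [ 92.8 108. ] yaw rel 1.03 h 14.1
top 372 tilt 20.1 roll 0.6 t, slope pos [  0.3 -39. ] [51.8 87.4] yaw rel 86.98 h 17.4
tcp rest [ -2.1  84.9 141.3] [-0.9  0.  -0.8] 34.3
```

View pics/s5.png

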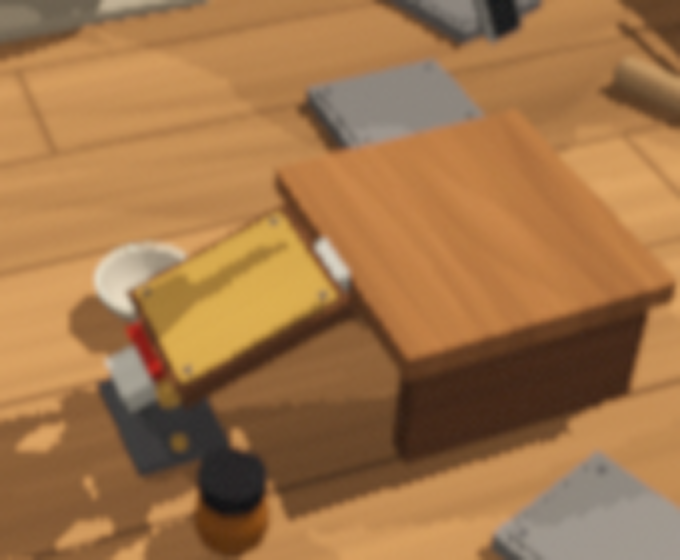

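The plate lies flat on the rail with its lower edge against the red stop, at crop (147,350). The rail shows evenly at its top edge, at crop (333,263). I'll clear the top view to check the lateral centring.

```bash
python3 -m handwheel '[[0.01,0,-0.01,0,0,0,0.05],[0.03,0,-0.01,0,0,0,0.05],[0.035,0,0,0,0,0,0.05],[0.035,0,0,0,0,0,0.05],[0.035,0,0,0,0,0,0.05],[0.03,0,0,0,0,0,0.05],[0.01,0,0,0,0,0,0.05],[0,0,0,0,0,0,0.05]]' | grep -E "tool|time"
python3 tilt.py
python3 - <<'E'
from h import *
p=cv2.imread("pics/last_top.png"); hsv=cv2.cvtColor(p,cv2.COLOR_BGR2HSV)
m=((hsv[...,0]<6)|(hsv[...,0]>174))&(hsv[...,1]>150)&(hsv[...,2]>80); m[:150]=0;m[176:]=0;m[:,:325]=0;m[:,355:]=0
q=onplane("top",np.argwhere(m)[:,::-1],65); print("red",m.sum(),q.mean(0).round(1),q.min(0).round(),q.max(0).round())
E
```

```text
time: 35.02
tool_pos: [555.2, 282.2, 325.2]
scene 1183 tilt 19.7 roll 0.5 t, slope pos [ -3.  -66.5] [ 95.1 105.5] yaw rel 0.46 h 13.9
top 768 tilt 20.0 roll -0.2 t, slope pos [ -0.8 -67. ] [108.3  86.6] yaw rel 89.81 h 17.6
tcp rest [ -1.9 251.6 223. ] [-0.1 -0.7 -0.3] 35.12
red 15 [566.1 -97.4  65. ] [ 551. -100.   65.] [587. -97.  65.]
```

```bash
python3 -c "from bench import r;print(r.hand_in())"
```

```text
the job is handed in; nothing more can be done
None
```

The plate lies flat on the rail (20°) with its lower end against the red stop, 1–3 mm off the centre line and square to within about 1°. It was bedded at about 11 N for about 1 s, the arm is clear, and the job is handed in; no verdict came back, and I did not re-measure the bystanders.

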